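# Open the parts washer and lean the cover on its drain rack

### The job

The metal cover standing loose in the vise is to go into the dry parts washer. Swing the washer's hood up and back past the dead point of its spring so that it stays wide open by itself, then lift the cover out of the vise and set it on its long edge, without dropping it, in the toe of the drain rack inside the tub, centred on the rack and leaning back steadily against its sloping back. Leave the hood open and do not shift the can, hammer, spanner and carton lying about.

Things in the scene. Friction and masses are not known exactly. Their poses are not given: they have to be found in the camera images.
- hood (a joint): Hood's opening angle (rad): 0 closed, grows as the handle goes up and back, 1.80 wide open on its buffers. Sheet-steel lid, 0.6-0.8 kg, 209 mm hinge to front, 388 wide. Its over-centre spring and weight pull it shut up to about 0.85 rad (6 N at the handle when closed, falling to 0); past about 0.95 the spring swings it to 1.80 and holds it. No latch.
- hood_handle (a point): Middle of the hood's grip bar: round, 12 mm thick, 150 mm long, level, parallel to the hinge, a bow handle on the hood's front edge, facing the robot; 140 mm above the bench when closed. It stands 36 mm clear of the hood skirt and 41 of the tub front; no part of the washer lies beneath it. The point turns with the hood; x points from bar to hinge, y along the bar.
- hood_hinge (a point): Middle of the hood's hinge axis, 136 mm above the bench; axes as washer (y along the hinge). The grip bar goes round it at radius 253 mm: with the hood at angle q its centre is at x = -0.253 cos q + 0.004 sin q, z = 0.253 sin q + 0.004 cos q (m, in this point's frame).
- washer: Parts washer, fixed, grey steel, 290 mm deep (x), 380 wide (y), rim at z = 130. Origin: centre of underside, on the bench; x from its front (handle) to its back, y to its left, z up. The dry tub under the hood is open from x = -140 to 52 mm, y = -185 to 185, floor at z = 25. Behind it a closed deck with a motor housing, 166 high.
- rack: Steel drain rack, fixed on the tub floor. Origin: centre of underside. 130 mm long (x), 84 wide (y), z up; x about along washer x. Base sheet 4 mm thick; toe lip at y = -42 to -39, 14 high; flat back rises from y = -17 on the base, leaning 22 deg (0.384 rad) from vertical towards +y, 62 long, top edge at y = 6, z = 61, free space above. Toe trough between lip and back: 22 mm.
- cover: Loose cast-metal cover, flat plate 110 mm long (y), 92 high (z), 10 thick (x), 0.18-0.27 kg, a 40 mm bore in the middle and a bolt hole in each corner, both faces alike. Starts upright on a long edge between the vise jaws. Origin: middle of the bottom edge (under the plate's centre), z up to the top edge.
- cover_top (a point): Middle of the cover's top long edge, 92 mm from the bottom edge; at the start 192 mm above the bench, 50 mm above the jaws. Axes as cover.
- cover_foot (a point): Middle of the cover's bottom long edge (the cover's origin).
- vise: Blue bench vise, fixed, jaws 100 mm wide. Origin: on the bench under the middle of the jaw gap; x across the gap, y along the jaws, z up. The jaws stay 16 mm apart, so the cover has 3 mm to spare each side; it stands on the slide at z = 100 mm. Jaw tops at z = 142.5, each jaw 42 thick. Screw and bar handle reach to x = -170 mm at z = 79.
- spray_can: Bystander: standing spray can, 66 mm diameter, 190 mm high; origin under its centre.
- hammer: Bystander: hammer lying on the bench.
- carton: Bystander: small closed carton, 90 x 70 x 50 mm.
- spanner: Bystander: open-ended spanner lying on the bench.
Mind the look-alikes: they are no part of the job. What is meant by the cover is not purple or yellow, and is the larger of those in its own colour.

How it is judged:
By the outcome, as a careful person would: the job done as asked, in the order asked, and still so for the second after the job is handed in, with the robot touching nothing.
It also fails if it takes over 67 s, if anything falls off the work surface, if the arm or the gripper's body presses on something with over 40 N, if the wrist force passes 120 N, or if a joint passes its speed limit or range.

### The arm

A 6-joint arm with a two-finger parallel gripper is mounted at the origin on the work surface. World frame = base frame: x ahead of the robot, y to its left, z up, the work surface at z = 0. Lengths are in mm, angles in rad, forces in N, time in s.
With the tool pointing down it reaches from about 325 to 775 mm from the base axis. Payload 9.3 kg.
Tool frame: the origin (TCP) lies between the finger pads; the fingertips stand 14 mm ahead of it and the grasp point (between the pads) lies 5 mm behind it (arm.nose_length is the distance from the TCP to the fingertips, in mm); z points along the fingers, y is the direction in which the jaws open and shut (so a half turn about z gives the same grasp; the last joint's range is limited). The gripper opens to 85 mm and grips with 20 to 120 N. Pads are 22 mm wide; open, the fingers measure 114 mm over their backs; the gripper's body (76 mm by 85 mm) begins 54 mm behind the grasp point. The pads swing forward as they close: fully open they stand 13 mm farther back than shut.
Start: joints at [1.149, 0.259, 0.021, 1.334, 0, 1.418], TCP at [146.067, 530.246, 245.279] pointing down, gripper open.
Joint ranges: [-3.04, 3.04], [-0.91, 1.82], [-1.04, 1.36], [-1.92, 1.95], [-1.52, 1.45], [-3.14, 3.14]. Speed limits (rad/s): [2.22, 2.22, 2.79, 3.14, 3.14, 3.14].

### API

Orientations are given as a unit quaternion [x, y, z, w].
In Python, from plant import arm gives the robot as it stands.
- The arm moves only by the tool carry_out, never from a script. Its arguments are lists of equal length, an entry for each row: "dp": the shift along the tool's x, y, z in units of 60 mm (1.0 is 60 mm), a list of three; "twist": the turn about the tool's z in units of 5 degrees (1.0 is 5 degrees); "fingers": the finger opening in mm, from 0 to 85.4. A call has 1 to 20 rows; each row shifts and turns the commanded pose from where the row before left it, along the tool's axes as they then stand; what a row does not reach is not made up. A row lasts 1/8 s, in which the tool goes at most 62.5 mm and 10.7 degrees, less where a joint would pass 70% of its speed; a pose out of reach is approached as far as the arm can. A call is refused whole if a number of a shift passes 1 or a number of a turn 1, either way. A call with a gripper value outside its range is refused whole. The fingers move at their own pace and stop on an object; "force" is the grip in N (left out, the last holds). Time passes only in rows, so rows that do not move let the fingers close. It gives the time, the measured TCP pose, the force and the opening at its end, in the units of the state.
- arm.get_state(): the state, without advancing time (a new reading comes with each control period).
- arm.snapshot(name): name is "side" or "top"; returns (picture, depth): 400x640x3 uint8, red, green, blue; 400x640 float32, mm along the optical axis (not along the pixel's ray), 0 where there is no reading.
- arm.camera_model(name): a dict with "fovy" (degrees; the focal length in pixels is half the picture's height over the tangent of half this angle, whatever the lens; pixels are square), "cx", "cy" (the principal point, pixels), "position" and "attitude" of the camera in the world. Camera axes: x right, y down, z forward; pixel columns grow to the right and rows downward; lengths in mm; the calibration is good to about 2 mm. A picture is of the moment at which its call begins. camera_model takes no time and is no camera call.
- arm.job_done(): hands the job in, once; it reports no verdict.
The state is a dict: "time_s": time; "joint_pos": joint angles; "joint_velocities": joint speeds; "tau": joint torques, N m; "eef_pos": TCP position; "orientation": TCP orientation; "contact_force": force on the tool from outside, world axes, zero at the start; "wrist_torque": the same for the moment, N m; "gripper_width": opening from 0.0 (shut) to 1.0 (fully open).
Only numpy, scipy, OpenCV 4.12 (cv2) and the standard library are available. Lean on these libraries where they do the work, as an engineer would, in place of code of your own. Each camera call takes 0.05 s, during which the arm holds its last target.

## Working session

There is one attempt and no reset: what is moved stays moved. The work goes in short steps, Python scripts to look and compute and a tool call to move; the robot and the scene stay as the last step left them, time stands still between calls to the robot, and variables do not carry over. Pictures are saved under pics/ and viewed, and the job is handed in when it is done.

Besides the shell and the picture viewer there is one more tool, called after "Call:" as name(argument=value, ...) on one line, values as JSON. carry_out: Moves the arm, as the interface text tells. Its arguments: {"type":"object","properties":{"dp":{"type":"array","items":{"type":"array","items":{"type":"number"}}},"twist":{"type":"array","items":{"type":"number"}},"fingers":{"type":"array","items":{"type":"number"}},"force":{"type":"number"}},"required":["dp","twist","fingers"]}

```bash
ls; mkdir -p pics
python3 - <<'E'
from plant import arm
import cv2,numpy as np
print(arm.get_state())
for n in("side","top"):
    im,d=arm.snapshot(n); cv2.imwrite(f"pics/{n}0.png",im[:,:,::-1]); np.savez(f"pics/{n}0.npz",im=im,d=d)
    print(n,arm.camera_model(n), (d>0).mean())
E
```

```text
pics
{'time_s': 0.0, 'joint_pos': array([ 1.14940779e+00,  2.59218751e-01,  2.07237608e-02,  1.33370242e+00,
       -4.41364794e-05,  1.41819554e+00]), 'joint_velocities': array([ 0.00040848,  0.000617  , -0.00064277,  0.00048395, -0.00014747,
       -0.0012956 ]), 'tau': array([ 2.00649818e-03, -5.55644703e+01,  3.44530070e+01,  1.35427745e-02,
       -1.74800239e-04,  2.38983216e-05]), 'eef_pos': array([145.96136117, 529.98961365, 244.6367743 ]), 'orientation': array([ 1.33989625e-01,  9.90982487e-01, -6.78138073e-04, -1.77138190e-04]), 'contact_force': array([-0.48231297,  0.07997807, -0.02104418]), 'wrist_torque': array([ 0.06419766, -0.04488968, -0.0253913 ]), 'gripper_width': 0.9996528079885267}
side {'fovy': 49.54021078475824, 'cx': 323.9483972877609, 'cy': 203.9384953167727, 'position': array([ 240.57107454, 1108.97089199, 1136.74999218]), 'attitude': array([-0.11512291,  0.9005683 , -0.41574641,  0.05365046])} 0.9958515625
top {'fovy': 43.790683131993895, 'cx': 320.21977111720275, 'cy': 196.07466442351736, 'position': array([ 174.66069809,  -24.99050534, 1800.43713423]), 'attitude': array([ 0.72026436, -0.68602955,  0.06943151, -0.07590766])} 0.9961171875
```

View pics/side0.png

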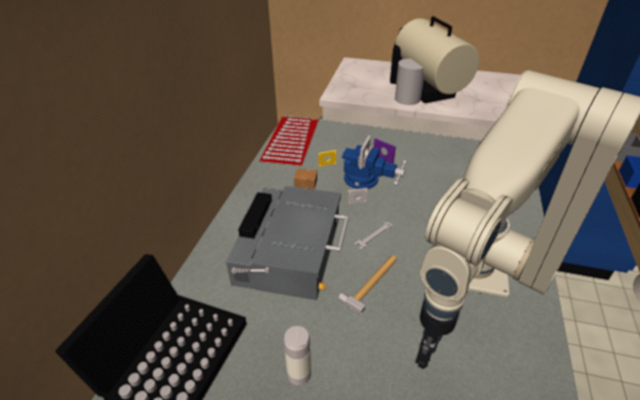

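View pics/top0.png

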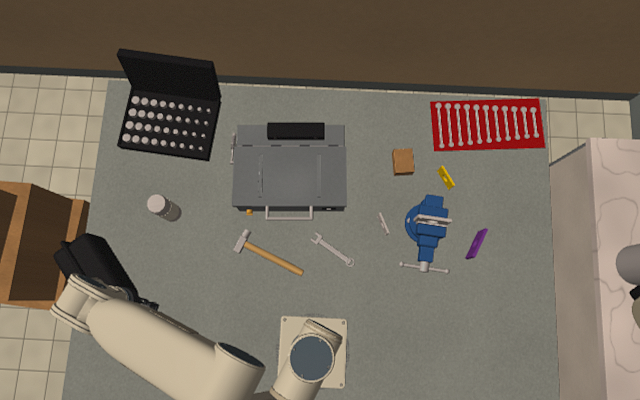

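Both views show the washer (side ~285,240; top ~290,165), and the vise (side ~365,165; top ~430,222) with a grey plate between its jaws. Four plates could be the cover:
- the grey plate in the vise (side 366,150; top 433,219)
- a smaller grey plate on the bench (side 357,196; top 383,223)
- a yellow plate (side 327,158)
- a purple plate (side 383,150)

The larger grey one, in the vise, fits the description. I'll confirm it in an enlarged crop.

```bash
cat > h.py <<'E'
import numpy as np,cv2
from scipy.spatial.transform import Rotation as R
from plant import arm
def K(n):
    m=arm.camera_model(n); f=200/np.tan(np.radians(m["fovy"])/2)
    return f,m["cx"],m["cy"],np.array(m["position"]),R.from_quat(m["attitude"]).as_matrix()
def cloud(n,d):
    f,cx,cy,p,A=K(n); v,u=np.mgrid[0:400,0:640]
    c=np.stack([(u-cx)/f*d,(v-cy)/f*d,d],-1)
    return c@A.T+p
def ray(n,u,v,z):
    f,cx,cy,p,A=K(n); r=A@np.array([(u-cx)/f,(v-cy)/f,1]); return p+r*(z-p[2])/r[2]
def proj(n,P):
    f,cx,cy,p,A=K(n); c=(np.atleast_2d(P)-p)@A; return np.c_[cx+f*c[:,0]/c[:,2],cy+f*c[:,1]/c[:,2]]
def load(n,i): 
    z=np.load(f"pics/{n}{i}.npz"); return z["im"],z["d"],cloud(n,z["d"])
E
python3 - <<'E'
from h import *
for n,pts in(("side",[(400,330),(200,270),(450,200),(400,290),(250,350)]),("top",[(360,110),(190,300),(500,300),(300,240),(500,180)])):
    im,d,P=load(n,0)
    for u,v in pts: print(n,u,v,P[v,u].round(1))
im,d,P=load("side",0)
a=cv2.resize(im[120:215,300:420,::-1],None,fx=6,fy=6,interpolation=cv2.INTER_CUBIC); cv2.imwrite("pics/c1.png",a[:600])
im,d,P=load("top",0)
a=cv2.resize(im[150:280,360:500,::-1],None,fx=4.5,fy=4.5,interpolation=cv2.INTER_CUBIC); cv2.imwrite("pics/c2.png",a[:600])
a=cv2.resize(im[110:230,220:360,::-1],None,fx=5,fy=5,interpolation=cv2.INTER_CUBIC); cv2.imwrite("pics/c3.png",a[:600])
E
```

```text
side 400 330 [208.3 330.5   4.2]
side 200 270 [ 9.017e+02  2.627e+02 -5.000e-01]
side 450 200 [177.8 524.9 677. ]
side 400 290 [226.7 176.2  -0.6]
side 250 350 [619.8 505.1   2.9]
top 360 110 [ 894.6 -134.9   -0.9]
top 190 300 [152.  444.   -1.6]
top 500 300 [ 206. -656.  -10.]
top 300 240 [384.4  66.4  -3.6]
top 500 180 [ 646.6 -667.8  -12.6]
```

View pics/c1.png

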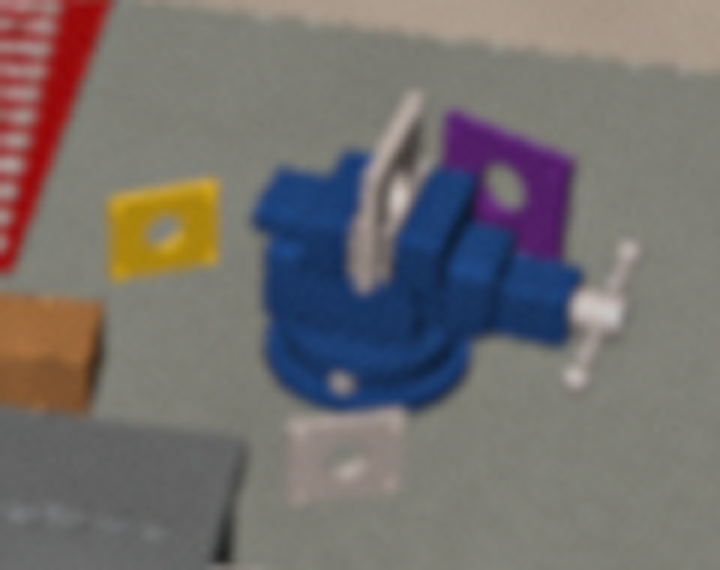

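View pics/c2.png

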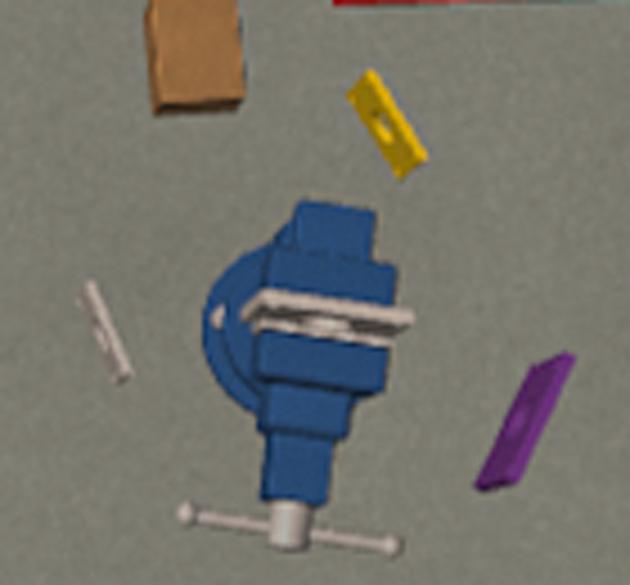

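View pics/c3.png

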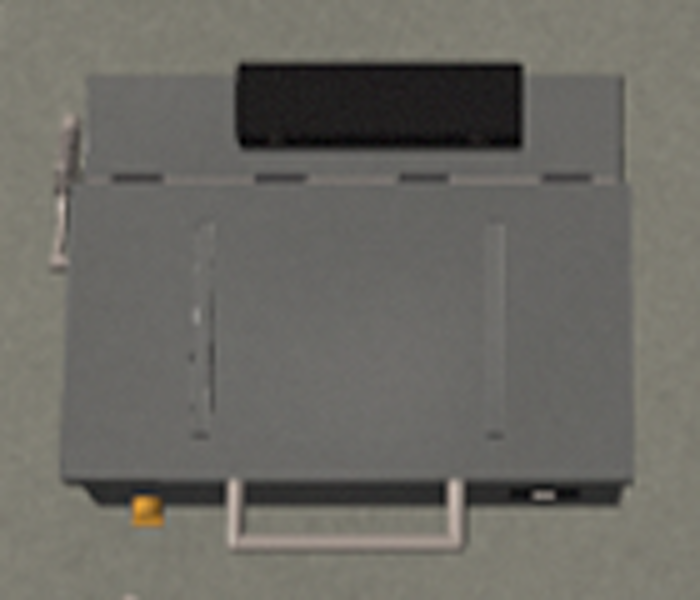

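The crop shows that the grey plate in the vise (side 366,150) is clearly larger than the loose grey one (side 357,196), so it is the cover. Next I check the calibration by fitting planes to the bench and comparing points across the two views.

Run:
```python
from h import *
for n in("side","top"):
    im,d,P=load(n,0)
    m=(d>0)&(abs(P[...,2])<20)&(P[...,0]>0)&(P[...,0]<950)&(abs(P[...,1])<750)
    q=P[m]
    for k in range(5):
        A=np.c_[q[:,:2]/1000,np.ones(len(q))]; c=np.linalg.lstsq(A,q[:,2],rcond=None)[0]; r=q[:,2]-A@c; q=q[abs(r)<max(2.5*r.std(),1)]
    print(n,len(q),c,r.std())
# colours
ims,ds,Ps=load("side",0); imt,dt,Pt=load("top",0)
for name,f in dict(yellow=lambda h,s,v:(h>20)&(h<32)&(s>150),purple=lambda h,s,v:(h>130)&(h<160)&(s>80),blue=lambda h,s,v:(h>100)&(h<125)&(s>120),orange=lambda h,s,v:(h>8)&(h<19)&(s>90)).items():
  for n,im,P in(("side",ims,Ps),("top",imt,Pt)):
    hsv=cv2.cvtColor(im,cv2.COLOR_RGB2HSV).astype(int); mk=f(*np.moveaxis(hsv,-1,0)).astype(np.uint8)
    k,l,s,c=cv2.connectedComponentsWithStats(mk)
    for i in range(1,k):
      if s[i,4]>60:
        q=P[l==i]; print(name,n,s[i],c[i].round(1),"med",np.median(q,0).round(1),"x",np.percentile(q[:,0],[1,99]).round(),"y",np.percentile(q[:,1],[1,99]).round(),"z",np.percentile(q[:,2],[1,99]).round())
```

```text
side 42465 [ 0.42759735 -0.35852906  0.28218651] 2.4156600740059226
top 76515 [ 0.76879927  0.3440628  -0.99117904] 4.38266167107244
yellow side [318 150  18  16 207] [326.9 157.8] med [ 634.7 -451.3   37.1] x [601. 669.] y [-480. -423.] z [-4. 75.]
yellow top [437 166  18  24 183] [445.5 177.2] med [ 632.4 -451.5   47.2] x [175. 669.] y [-472.  -25.] z [  -4. 1800.]
purple side [374 139  21  24 270] [385.2 150. ] med [ 381.5 -546.1   60. ] x [348. 445.] y [-579. -529.] z [ 4. 95.]
purple top [466 228  22  31 263] [476.3 243.4] med [ 396.4 -556.1   65.5] x [346. 447.] y [-580. -531.] z [-4. 96.]
blue side [ 578    0   62   96 4167] [615.9  49.1] med [ -522.1 -1052.5   415.8] x [-571. -517.] y [-1361.  -792.] z [179. 612.]
blue side [540 145  32  67 617] [552.9 177.6] med [ -521.4 -1125.3  -366.9] x [-527. -516.] y [-1266. -1044.] z [-534. -110.]
blue side [ 343  146   53   42 1314] [365.6 168. ] med [ 437.  -352.3   85.2] x [327. 538.] y [-415. -310.] z [  8. 147.]
blue side [620 155  20  34 516] [631.1 171.2] med [-458.9 -302.5  266.1] x [-512. -452.] y [-371. -202.] z [230. 294.]
b
[... 766 characters left out ...]
94 169  23  20 397] [305.  178.2] med [ 685.4 -270.6   45.7] x [643. 731.] y [-332. -254.] z [ 1. 56.]
orange side [354 256  42  44 417] [375.1 277.6] med [312.9 164.   23.1] x [261. 361.] y [ 55. 261.] z [-2. 30.]
orange top [    0     0   640    93 48919] [344.5  38.7] med [1329.  -125.4 -245.2] x [1320. 1337.] y [-1463.  1575.] z [-657.   97.]
orange top [392 148  23  28 538] [402.6 161.4] med [ 684.5 -294.2   48. ] x [640. 740.] y [-332. -260.] z [-0. 58.]
orange top [   0  181   89  129 8373] [ 34.8 242.3] med [ 362.  1138.8 -184.9] x [ 91. 562.] y [1083. 1295.] z [-460.    2.]
orange top [243 241  61  35 435] [273.5 258.3] med [311.5 153.5  22.8] x [261. 364.] y [ 52. 263.] z [10. 33.]
```

Run:
```python
from h import *
for n in("side","top"):
    im,d,P=load(n,0)
    h=cv2.cvtColor(im,cv2.COLOR_RGB2HSV).astype(int)
    reg=(P[...,0]>430)&(P[...,0]<560)&(P[...,1]>-60)&(P[...,1]<180)&(P[...,2]>100)&(P[...,2]<165)
    q=P[reg&(h[...,2]>130)]; print(n,"handle",len(q),np.percentile(q,[2,50,98],axis=0).round(0).tolist())
    # bar: lowest x
    bar=q[q[:,0]<np.percentile(q[:,0],40)+4]
    c=np.polyfit(bar[:,1],bar[:,0],1); print(" bar slope",c, np.percentile(bar,[1,99],axis=0).round(1).tolist(), bar.mean(0).round(1))
    # hood surface
    reg=(P[...,0]>470)&(P[...,0]<900)&(P[...,1]>-220)&(P[...,1]<330)&(P[...,2]>95)&(P[...,2]<230)
    q=P[reg]; print(" washer",np.percentile(q,[0.5,50,99.5],axis=0).round(0).tolist())
    for x in range(500,860,20):
        s=q[(abs(q[:,0]-x)<8)]
        if len(s)>10: print(x,"z",np.median(s[:,2]).round(1),"y",np.percentile(s[:,1],[0.5,99.5]).round(1),len(s))
    reg=(P[...,0]>380)&(P[...,0]<500)&(P[...,1]>-450)&(P[...,1]<-290)&(P[...,2]>152)&(P[...,2]<210)
    q=P[reg]; print(" cover",len(q),np.percentile(q,[1,50,99],axis=0).round(1).tolist())
    t=q[q[:,2]>184]; print(len(t),t.mean(0).round(1),np.polyfit(t[:,1],t[:,0],1),np.percentile(t,[1,99],axis=0).round(1).tolist())
    t=P[(P[...,0]>360)&(P[...,0]<520)&(P[...,1]>-450)&(P[...,1]<-290)&(abs(P[...,2]-142)<4)&(h[...,1]>120)]; print(" jaws",len(t)); r=cv2.minAreaRect(t[:,:2].astype(np.float32)); print(r)
```

```text
side handle 176 [[434.0, 25.0, 139.0], [444.0, 100.0, 145.0], [480.0, 179.0, 149.0]]
 bar slope [-2.45421357e-02  4.42850298e+02] [[432.7, 28.1, 139.1], [445.7, 178.9, 149.4]] [440.1 113.4 144.8]
 washer [[477.0, -85.0, 98.0], [621.0, 164.0, 148.0], [774.0, 321.0, 169.0]]
500 z 147.5 y [-91.4 300.3] 465
520 z 148.0 y [-89.4 299.5] 448
540 z 148.0 y [-85.5 301.8] 447
560 z 148.2 y [-88.6 302.9] 454
580 z 147.9 y [-86.4 304.1] 441
600 z 148.0 y [-83.8 305.4] 441
620 z 148.0 y [-82.8 316.3] 445
640 z 147.9 y [-83.3 315.9] 432
660 z 147.8 y [-79.6 315.2] 419
680 z 147.8 y [-81.8 319.1] 427
700 z 132.1 y [-81.  322.6] 287
720 z 132.0 y [-68.5 324.1] 594
740 z 139.5 y [-69.6 323.8] 410
760 z 149.6 y [-72.5 307.9] 397
780 z 163.2 y [-72.  206.9] 57
 cover 108 [[448.1, -435.8, 152.8], [457.1, -364.2, 183.5], [467.7, -321.7, 196.2]]
53 [ 457.8 -373.7  191. ] [9.04498920e-02 4.91649102e+02] [[448.9, -434.8, 185.0], [467.3, -321.8, 197.1]]
 jaws 152
((457.5401611328125, -380.5796813964844), (93.67291259765625, 100.04539489746094), 84.88854217529297)
top handle 174 [[433.0, 27.0, 137.0], [441.0,
[... 309 characters left out ...]
.  298.1] 521
560 z 147.1 y [-87.  298.9] 523
580 z 147.4 y [-86.3 300.7] 520
600 z 147.7 y [-85.6 302.1] 516
620 z 147.2 y [-84.9 313.7] 516
640 z 146.9 y [-84.  314.2] 512
660 z 146.8 y [-83.3 313.8] 523
680 z 146.9 y [-82.4 317.3] 470
700 z 132.3 y [-79.  322.2] 373
720 z 132.9 y [-73.6 319.9] 670
740 z 158.7 y [-74.2 316.9] 472
760 z 160.3 y [-73.1 303. ] 459
780 z 130.4 y [-72.5  88.9] 88
 cover 176 [[444.5, -433.9, 153.5], [452.9, -379.5, 187.2], [464.2, -325.2, 197.0]]
111 [ 454.4 -378.8  190.5] [1.02049967e-01 4.93034583e+02] [[445.6, -432.4, 184.4], [464.1, -325.7, 197.2]]
 jaws 342
((453.8970642089844, -382.18072509765625), (92.00900268554688, 99.88105010986328), 84.14940643310547)
```

Depths from the two views agree to 2–3 mm:

| Item | Measured (mm) | Check |
|---|---|---|
| Bar centre | about (440.5, 103, 140) | |
| Washer yaw | about 0.033 rad | |
| Hinge | about (693, 111, 136) | |
| Cover top | about (456, -379, 192) | length 110, as given |
| Cover yaw | about -0.097 rad | |

I turn the tool above the bench first.

Call:
carry_out(dp=[[0,0,0],[0,0,0],[0,0,0],[0,0,0],[0,0,0],[0,0,0],[0,0,0],[0,0,0],[0,0,0],[0,0,0],[0,0,0],[0,0,0],[0,0,0],[0,0,0],[0,0,0],[0,0,0]], twist=[1,1,1,1,1,1,1,1,1,1,1,1,1,1,0.53,0], fingers=[32,32,32,32,32,32,32,32,32,32,32,32,32,32,32,32], force=30)

```text
time_s: 2.1
eef_pos: [146.0, 530.1, 245.0]
orientation: [0.695, 0.719, -0.0, 0.0]
contact_force: [-0.4, 0.4, -0.4]
gripper_width: 0.376
```

```bash
cat >> h.py <<'E'
def st():
    s=arm.get_state(); q=s["orientation"]; M=R.from_quat(q).as_matrix()
    psi=np.arctan2(M[1,1],M[0,1])
    print("t",round(s["time_s"],2),"tcp",s["eef_pos"].round(1),"psi",psi.round(4),"zax",M[:,2].round(3),"F",s["contact_force"].round(1),"w",round(s["gripper_width"]*85.4,1),"j",s["joint_pos"].round(2))
    return s["eef_pos"],psi,M
def go(target):
    p,psi,M=st(); print("units to",target,":",((np.array(target)-p)@M/60).round(3))
E
python3 -c "
from h import *
go([440.5,103,240])"
```

```text
t 2.1 tcp [146.  530.1 245. ] psi 0.0343 zax [-0.    -0.001 -1.   ] F [-0.4  0.4 -0.4] w 32.1 j [1.15 0.26 0.02 1.33 0.   2.69]
units to [440.5, 103, 240] : [-7.283  4.661  0.086]
```

Call:
carry_out(dp=[[-0.455,0.291,0],[-0.455,0.291,0],[-0.455,0.291,0],[-0.455,0.291,0],[-0.455,0.291,0],[-0.455,0.291,0],[-0.455,0.291,0],[-0.455,0.291,0],[-0.455,0.291,0],[-0.455,0.291,0],[-0.455,0.291,0],[-0.455,0.291,0],[-0.455,0.291,0],[-0.455,0.291,0],[-0.455,0.291,0],[-0.455,0.291,0],[0,0,0],[0,0,0]], twist=[0,0,0,0,0,0,0,0,0,0,0,0,0,0,0,0,0,0], fingers=[32,32,32,32,32,32,32,32,32,32,32,32,32,32,32,32,32,32])

```text
time_s: 4.35
eef_pos: [439.8, 103.4, 245.1]
orientation: [0.695, 0.719, -0.0, -0.0]
contact_force: [-0.4, -0.3, 0.1]
gripper_width: 0.375
```

Run:
```python
from h import *
go([440.5,103,145])
im,d=arm.snapshot("side"); P=cloud("side",d)
print(proj("side",[440.5,103,140]),proj("side",arm.get_state()["eef_pos"]))
cv2.imwrite("pics/s1.png",cv2.resize(im[150:300,280:440,::-1],None,fx=4,fy=4,interpolation=cv2.INTER_CUBIC))
```

```text
t 4.35 tcp [439.8 103.4 245.1] psi 0.0342 zax [-0.001  0.    -1.   ] F [-0.4 -0.3  0.1] w 32.0 j [ 0.04  0.09 -0.19  1.29  0.    1.58]
units to [440.5, 103, 145] : [-0.007  0.013  1.669]
[[342.45990574 232.69892428]] [[343.58231451 208.74854921]]
```

View pics/s1.png

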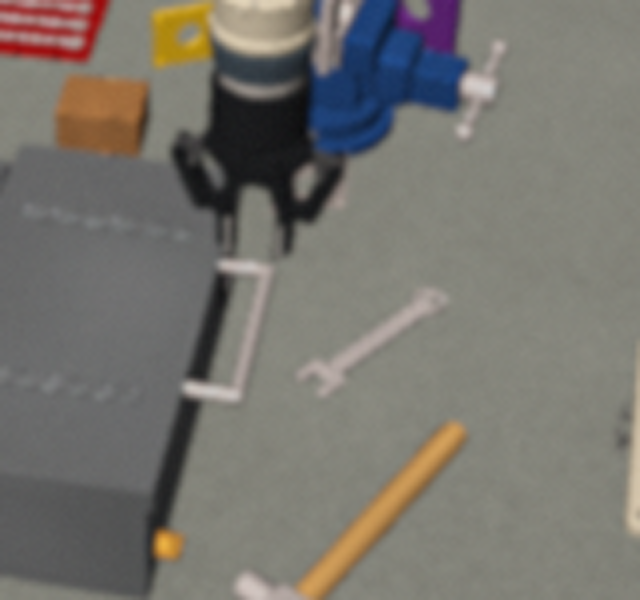

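The gripper is over the bar's line, with the bar at crop ~(250,330) and its fingers straddling it. Nothing is in the way, so I descend and grip.

Call:
carry_out(dp=[[0,0.013,0.4],[0,0,0.4],[0,0,0.4],[0,0,0.3],[0,0,0.2],[0,0,0.1],[0,0,0],[0,0,0],[0,0,0],[0,0,0],[0,0,0],[0,0,0]], twist=[0,0,0,0,0,0,0,0,0,0,0,0], fingers=[32,32,32,32,32,32,32,5,5,5,5,5], force=30)

```text
time_s: 5.9
eef_pos: [439.5, 103.2, 137.8]
orientation: [0.695, 0.719, -0.001, -0.001]
contact_force: [-8.5, 0.6, 7.9]
gripper_width: 0.123
```

Run:
```python
from h import *
p,psi,M=st()
hy=0.033; ex=np.array([np.cos(hy),np.sin(hy),0])
# arc displacement in tool y,z for q steps from the actual start
q=np.r_[0,np.array([.08,.16,.25,.34,.43,.52,.61,.7,.79,.88,.97,1.06,1.15,1.24])]
X=-253*np.cos(q)+4*np.sin(q); Z=253*np.sin(q)+4*np.cos(q)
W=np.c_[np.diff(X)[:,None]*ex[:2],np.diff(Z)]
print((W@M/60).round(3).tolist()); print(X[-1]-X[0],Z[-1]-Z[0])
```

```text
t 5.9 tcp [439.5 103.2 137.8] psi 0.0343 zax [-0.002 -0.    -1.   ] F [-8.5  0.6  7.9] w 10.5 j [ 0.04  0.16 -0.4   1.02  0.    1.58]
[[-0.0, 0.018, -0.337], [-0.0, 0.045, -0.334], [-0.0, 0.082, -0.37], [-0.0, 0.115, -0.361], [-0.0, 0.147, -0.35], [-0.0, 0.178, -0.335], [-0.0, 0.208, -0.318], [-0.0, 0.235, -0.298], [-0.0, 0.261, -0.275], [-0.0, 0.285, -0.251], [-0.0, 0.306, -0.224], [-0.0, 0.325, -0.196], [-0.0, 0.341, -0.166], [-0.0, 0.355, -0.134]]
174.60967603478775 236.58253699848845
```

The grip is on the bar: about 10.5 mm reads on the 12 mm bar, within gauge accuracy. I start the arc and check partway.

Call:
carry_out(dp=[[0,0.018,-0.337],[0,0.045,-0.334],[0,0.082,-0.37],[0,0.115,-0.361],[0,0.147,-0.35],[0,0,0]], twist=[0,0,0,0,0,0], fingers=[5,5,5,5,5,5])

```text
time_s: 6.65
eef_pos: [463.3, 104.4, 243.4]
orientation: [0.695, 0.719, -0.001, -0.001]
contact_force: [-12.3, 0.8, 1.2]
gripper_width: 0.126
```

Run:
```python
from h import *
st()
im,d=arm.snapshot("side")
cv2.imwrite("pics/s2.png",im[:,:,::-1])
```

```text
t 6.65 tcp [463.3 104.4 243.4] psi 0.0345 zax [-0.003  0.001 -1.   ] F [-12.3   0.8   1.2] w 10.7 j [ 0.04  0.13 -0.14  1.3   0.    1.58]
```

View pics/s2.png

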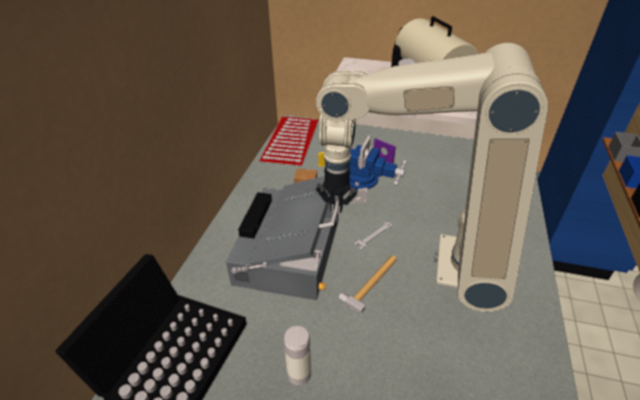

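The hood rises with the bar and the contact force is small, so I continue past dead point and then wide.

Call:
carry_out(dp=[[0,0.16,-0.335],[0,0.2,-0.318],[0,0.235,-0.298],[0,0.261,-0.275],[0,0.285,-0.251],[0,0.306,-0.224],[0,0.325,-0.196],[0,0.341,-0.166],[0,0.355,-0.134],[0,0,0]], twist=[0,0,0,0,0,0,0,0,0,0], fingers=[5,5,5,5,5,5,5,5,5,5])

```text
time_s: 7.95
eef_pos: [614.5, 111.1, 376.5]
orientation: [0.694, 0.72, 0.003, 0.0]
contact_force: [-0.0, 10.2, 10.2]
gripper_width: 0.125
```

Run:
```python
from h import *
p,psi,M=st()
q=np.array([1.24,1.32,1.4,1.48,1.56,1.64])
X=-253*np.cos(q)+4*np.sin(q); Z=253*np.sin(q)+4*np.cos(q)
W=np.c_[np.diff(X)[:,None]*[1,.033],np.diff(Z)]
print((W@M/60).round(3).tolist())
```

```text
t 7.95 tcp [614.5 111.1 376.5] psi 0.0357 zax [ 0.004  0.004 -1.   ] F [-0.  10.2 10.2] w 10.7 j [0.04 0.4  0.56 1.73 0.   1.58]
[[-0.001, 0.325, -0.09], [-0.001, 0.331, -0.064], [-0.001, 0.335, -0.037], [-0.001, 0.337, -0.01], [-0.001, 0.337, 0.017]]
```

The hood is at about 1.24 rad, past its dead point. I open and lift clear.

Call:
carry_out(dp=[[0,0,0],[0,0,0],[0,-0.1,-0.1],[0,-0.1,-0.3],[0,-0.2,-0.3],[0,-0.3,-0.1],[0,-0.4,0],[0,-0.4,0],[0,-0.4,0],[0,0,0],[0,0,0],[0,0,0]], twist=[0,0,0,0,0,0,0,0,0,0,0,0], fingers=[40,40,40,40,40,40,40,40,40,40,40,40])

```text
time_s: 9.45
eef_pos: [499.8, 105.1, 421.7]
orientation: [0.695, 0.719, -0.0, -0.0]
contact_force: [-0.7, -0.7, 0.0]
gripper_width: 0.466
```

Run:
```python
from h import *
go([456,-379,300])
im,d=arm.snapshot("side")
cv2.imwrite("pics/s3.png",im[:,:,::-1])
```

```text
t 9.45 tcp [499.8 105.1 421.7] psi 0.0338 zax [-0.001 -0.    -1.   ] F [-0.7 -0.7  0. ] w 39.8 j [ 0.04  0.2   0.39  1.76 -0.    1.58]
units to [456, -379, 300] : [-8.04  -1.002  2.029]
```

View pics/s3.png

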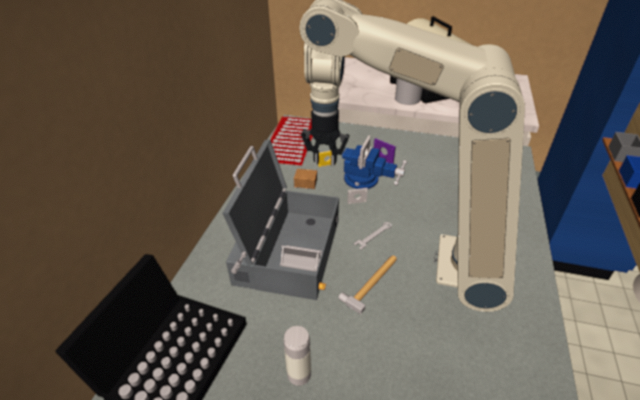

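The hood now stands wide open, with its handle up at (245,165). The rack is visible in the tub at ~(300,258). Next I go over the vise.

Call:
carry_out(dp=[[-0.5,-0.063,0],[-0.5,-0.063,0.1],[-0.5,-0.063,0.15],[-0.5,-0.063,0.15],[-0.5,-0.063,0.15],[-0.5,-0.063,0.15],[-0.5,-0.063,0.15],[-0.5,-0.063,0.15],[-0.5,-0.063,0.15],[-0.5,-0.063,0.15],[-0.5,-0.063,0.15],[-0.5,-0.063,0.15],[-0.5,-0.063,0.1],[-0.5,-0.063,0.1],[-0.5,-0.06,0.1],[-0.54,-0.06,0],[0,0,0],[0,0,0],[0,0,0]], twist=[0,0,0,0,0,0,0,0,0,0,0,0,0,0,0,0,1,0.5,0], fingers=[40,40,40,40,40,40,40,40,40,40,40,40,40,40,40,40,40,40,40])

```text
time_s: 11.88
eef_pos: [455.9, -379.4, 307.5]
orientation: [0.74, 0.672, -0.0, -0.001]
contact_force: [0.1, -0.1, 0.1]
gripper_width: 0.469
```

Run:
```python
from h import *
go([456,-379,179])
for n in("side","top"):
    im,d=arm.snapshot(n); np.savez(f"pics/{n}4.npz",im=im,d=d); cv2.imwrite(f"pics/{n}4.png",im[:,:,::-1])
im,d,P=load("side",4)
cv2.imwrite("pics/s4c.png",cv2.resize(im[100:300,220:440,::-1],None,fx=3,fy=3,interpolation=cv2.INTER_CUBIC))
im,d,P=load("top",4)
cv2.imwrite("pics/t4c.png",cv2.resize(im[90:250,220:460,::-1],None,fx=3.3,fy=3.3,interpolation=cv2.INTER_CUBIC))
```

```text
t 11.88 tcp [ 455.9 -379.4  307.5] psi -0.0968 zax [-0.001  0.001 -1.   ] F [ 0.1 -0.1  0.1] w 40.0 j [-0.84  0.33  0.28  1.52 -0.    0.83]
units to [456, -379, 179] : [0.005 0.003 2.142]
```

View pics/s4c.png

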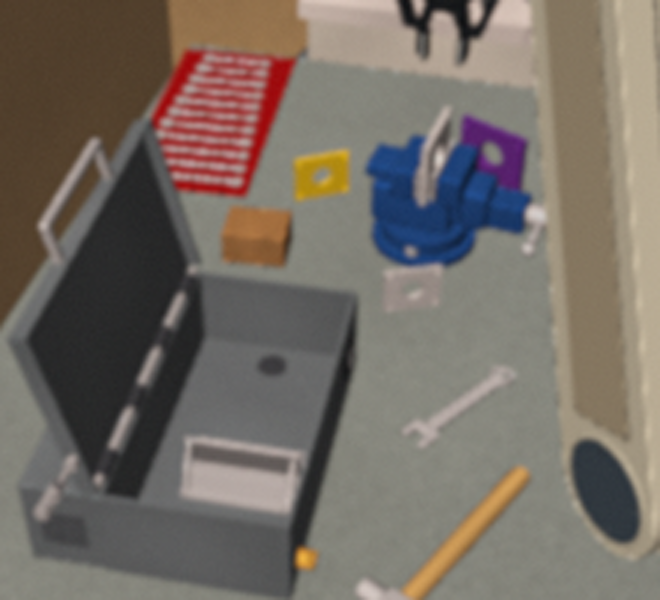

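View pics/t4c.png

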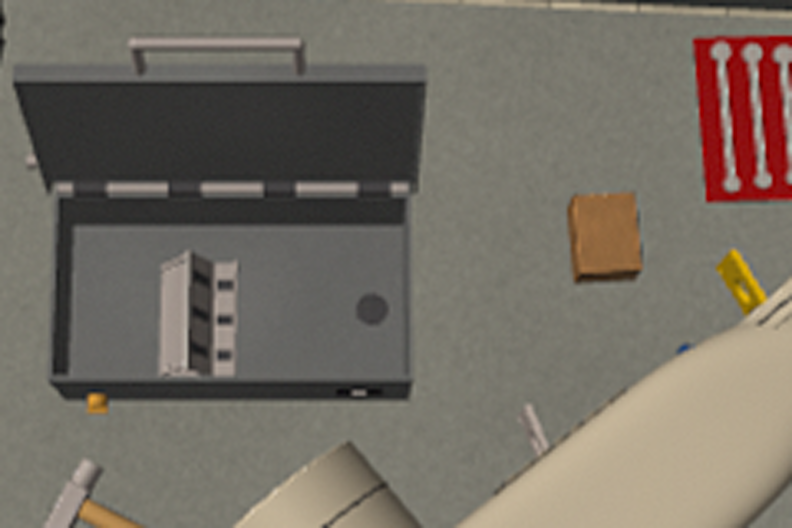

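The hood is still wide open. The rack's toe faces -y and its back is on the +y side; in the top crop the trough is ~(225,320) and the back top edge ~(175,315). Now I descend onto the cover.

Call:
carry_out(dp=[[0,0,0.4],[0,0,0.4],[0,0,0.4],[0,0,0.4],[0,0,0.3],[0,0,0.2],[0,0,0.08],[0,0,0],[0,0,0],[0,0,0],[0,0,0],[0,0,0],[0,0,0]], twist=[0,0,0,0,0,0,0,0,0,0,0,0,0], fingers=[34,34,34,34,34,34,34,34,4,4,4,4,4], force=60)

```text
time_s: 13.6
eef_pos: [455.9, -379.2, 178.2]
orientation: [0.741, 0.672, 0.0, 0.001]
contact_force: [-0.9, 0.5, 6.5]
gripper_width: 0.109
```

Run:
```python
from h import *
st()
# rack
for n in("side","top"):
    im,d,P=load(n,4)
    h=cv2.cvtColor(im,cv2.COLOR_RGB2HSV).astype(int)
    reg=(P[...,0]>490)&(P[...,0]<690)&(P[...,1]>-70)&(P[...,1]<285)&(P[...,2]>15)&(P[...,2]<100)
    print(n,"floor z",np.median(P[...,2][(P[...,0]>540)&(P[...,0]<640)&(P[...,1]>0)&(P[...,1]<80)&(h[...,2]<130)]))
    rk=reg&(h[...,2]>125); k,l,s,c=cv2.connectedComponentsWithStats(rk.astype(np.uint8)); i=1+np.argmax(s[1:,4]); q=P[l==i]
    print(s[i],np.percentile(q,[1,99],axis=0).round(1).tolist())
    top=q[q[:,2]>80]; print("top edge n",len(top),"x",np.percentile(top[:,0],[1,99]).round(1),"y",np.percentile(top[:,1],[5,50,95]).round(1),np.polyfit(top[:,0]-570,top[:,1],1))
    v,u=np.where(l==i); print("minrect px",cv2.minAreaRect(np.c_[u,v].astype(np.float32)))
    for z0 in range(25,95,8):
        t=q[(q[:,2]>=z0)&(q[:,2]<z0+8)]
        if len(t)>5: print(z0,len(t),"x",np.percentile(t[:,0],[2,98]).round(1),"y",np.percentile(t[:,1],[2,50,98]).round(1))
```

```text
t 13.6 tcp [ 455.9 -379.2  178.2] psi -0.0968 zax [ 0.001 -0.001 -1.   ] F [-0.9  0.5  6.5] w 9.3 j [-0.84  0.36 -0.01  1.2   0.    0.83]
side floor z 25.24388198337533
[280 245  42  27 706] [[511.1, 94.0, 21.4], [649.9, 195.9, 88.2]]
top edge n 68 x [511.3 635.6] y [153.6 157.6 161.3] [3.72535653e-02 1.57472616e+02]
minrect px ((299.39190673828125, 257.6486511230469), (40.11335372924805, 22.522659301757812), 9.462321281433105)
25 450 x [515.8 642.9] y [100.3 164.5 194.8]
33 61 x [513.1 638.1] y [102.8 142.8 195.3]
41 19 x [509.4 632.7] y [110.5 176.7 188. ]
49 10 x [512.2 636.9] y [142.7 172.6 180.8]
57 11 x [510.5 634.9] y [153.8 169.1 177. ]
65 14 x [510.3 635.3] y [145.1 164.8 174.4]
73 32 x [511.7 634.1] y [151.4 157.1 170.1]
81 60 x [511.7 633.8] y [153.3 157.3 161.3]
top floor z 24.134542040477527
[268 166  12  38 302] [[508.5, 154.4, 18.2], [640.6, 193.6, 89.0]]
top edge n 29 x [508.8 630. ] y [154.6 158.  162.1] [6.80989936e-02 1.58367298e+02]
minrect px ((272.03594970703125, 184.9430389404297), (37.121421813964844, 10.964018821716309), 85.36454010009766)
25 136 x [510.4 633.6] y [163.2 178.4 192.4]
33 41 x [517.9 629.5] y [161.5 177.3 190.3]
41 6 x [510.1 629.3] y [173.  182.  187.7]
73 8 x [509.1 602.4] y [155.8 159.1 161.1]
81 23 x [509.4 629.4] y [154.5 158.1 162.5]
```

The cover is held (width ≈ 9–10 mm). I lift it straight out.

Call:
carry_out(dp=[[0,0,-0.1],[0,0,-0.2],[0,0,-0.25],[0,0,-0.25],[0,0,-0.3],[0,0,-0.3],[0,0,-0.3],[0,0,-0.2],[0,0,-0.1],[0,0,0],[0,0,0]], twist=[0,0,0,0,0,0,0,0,0,0,0], fingers=[4,4,4,4,4,4,4,4,4,4,4])

```text
time_s: 14.98
eef_pos: [455.6, -378.8, 296.8]
orientation: [0.741, 0.672, -0.0, -0.001]
contact_force: [0.1, -0.3, -2.5]
gripper_width: 0.108
```

Run:
```python
from h import *
st()
im,d=arm.snapshot("side"); np.savez("pics/side5.npz",im=im,d=d)
cv2.imwrite("pics/s5c.png",cv2.resize(im[70:220,300:440,::-1],None,fx=4,fy=4,interpolation=cv2.INTER_CUBIC))
im,d,P=load("side",4)
cv2.imwrite("pics/s4r.png",cv2.resize(im[235:285,265:335,::-1],None,fx=10,fy=10,interpolation=cv2.INTER_CUBIC))
im,d,P=load("top",4)
cv2.imwrite("pics/t4r.png",cv2.resize(im[160:210,255:310,::-1],None,fx=12,fy=12,interpolation=cv2.INTER_CUBIC))
```

```text
t 14.97 tcp [ 455.6 -378.8  296.8] psi -0.0969 zax [-0.001  0.001 -1.   ] F [ 0.1 -0.3 -2.5] w 9.2 j [-0.84  0.33  0.25  1.49 -0.    0.83]
```

View pics/s5c.png

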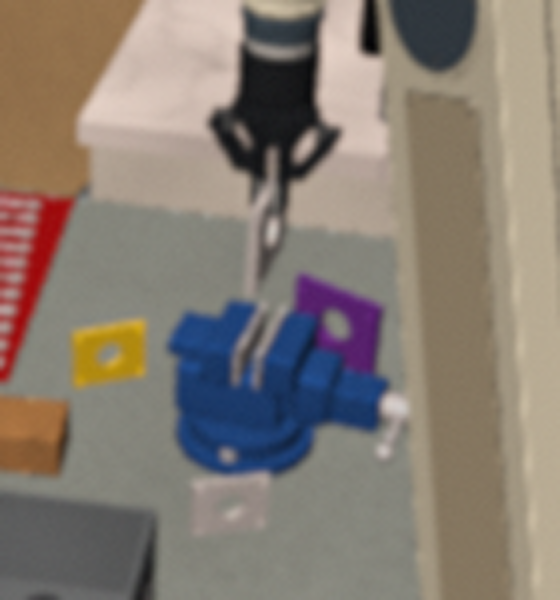

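View pics/s4r.png

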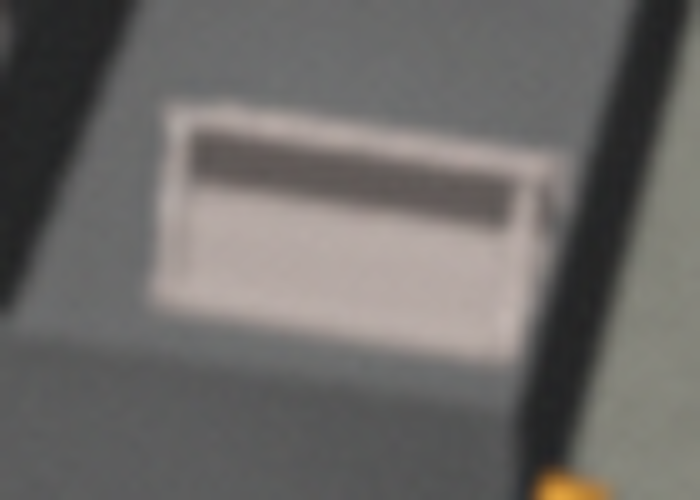

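View pics/t4r.png

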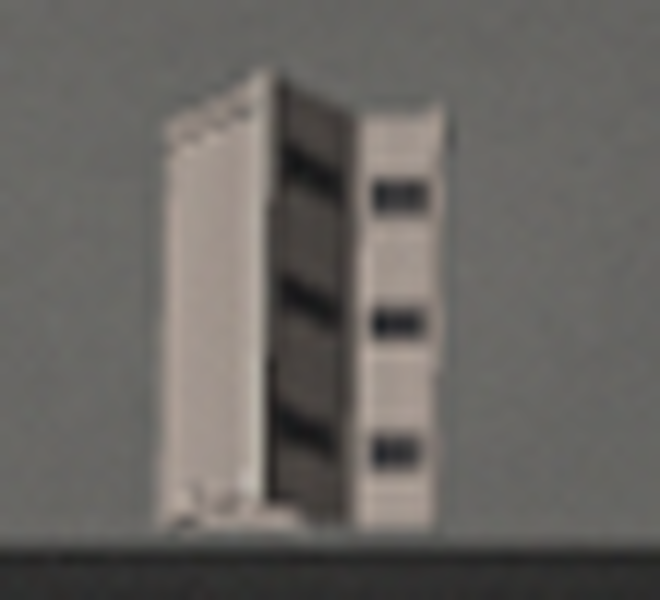

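The cover has come out of the vise cleanly (crop ~(265,240)). The rack's lines show in the top crop: back top edge (273,72)-(265,495), back foot (357,115)-(350,520), lip (443,105)-(435,525). I turn those into world points.

Run:
```python
from h import *
T=lambda x,y:(255+(x+.5)/12-.5,160+(y+.5)/12-.5)
S=lambda x,y:(265+(x+.5)/10-.5,235+(y+.5)/10-.5)
def line(nm,n,f,a,b,z,ry):
    A=ray(n,*f(*a),z);B=ray(n,*f(*b),z); m=(A+B)/2; yaw=np.arctan2((A-B)[1],(A-B)[0])
    print(nm,A.round(1),B.round(1),"len",np.linalg.norm(A-B).round(1),"mid",m.round(1),"yaw",yaw.round(3),"y of rack origin",(m[1]-ry*np.cos(yaw)).round(1))
line("top edge T","top",T,(273,72),(265,495),86,6)
line("back foot T","top",T,(357,115),(350,522),29,-17)
line("lip T","top",T,(443,105),(435,525),39,-42)
line("top edge S","side",S,(172,108),(552,160),86,6)
line("base +y S","side",S,(152,300),(516,358),29,42)
```

```text
top edge T [636.  158.1  86. ] [508.  151.9  86. ] len 128.2 mid [572. 155.  86.] yaw 0.048 y of rack origin 149.0
back foot T [639.  137.5  29. ] [512.  131.5  29. ] len 127.1 mid [575.5 134.5  29. ] yaw 0.047 y of rack origin 151.5
lip T [640.7 110.6  39. ] [510.4 105.   39. ] len 130.5 mid [575.6 107.8  39. ] yaw 0.043 y of rack origin 149.8
top edge S [635.4 159.1  86. ] [505.6 150.1  86. ] len 130.2 mid [570.5 154.6  86. ] yaw 0.069 y of rack origin 148.6
base +y S [634.2 194.8  29. ] [508.2 188.6  29. ] len 126.2 mid [571.2 191.7  29. ] yaw 0.049 y of rack origin 149.8
```

Rack origin is about (573, 150) with yaw about 0.047; the five lines agree to about 2 mm and the length measures 126–130 against 130. I turn the cover to the rack's direction.

Call:
carry_out(dp=[[0,0,0],[0,0,0],[0,0,0],[0,0,0],[0,0,0],[0,0,0],[0,0,0],[0,0,0],[0,0,0],[0,0,0],[0,0,0],[0,0,0],[0,0,0],[0,0,0],[0,0,0],[0,0,0],[0,0,0],[0,0,0],[0,0,0],[0,0,0]], twist=[-1,-1,-1,-1,-1,-1,-1,-1,-1,-1,-1,-1,-1,-1,-1,-1,-1,-1,-1,-0.65], fingers=[4,4,4,4,4,4,4,4,4,4,4,4,4,4,4,4,4,4,4,4])

```text
time_s: 17.52
eef_pos: [455.6, -378.9, 296.9]
orientation: [-0.025, 1.0, 0.0, -0.0]
contact_force: [0.3, -0.1, -2.1]
gripper_width: 0.108
```

```bash
python3 -c "
from h import *
go([574.2,122,297])"
```

```text
t 17.52 tcp [ 455.6 -378.9  296.9] psi 1.6202 zax [-0.001  0.001 -1.   ] F [ 0.3 -0.1 -2.1] w 9.2 j [-0.84  0.33  0.25  1.49 -0.   -0.88]
units to [574.2, 122, 297] : [-2.387e+00  8.240e+00  2.000e-03]
```

Call:
carry_out(dp=[[-0.07,0.24,0],[-0.14,0.48,0],[-0.14,0.48,0],[-0.14,0.48,0],[-0.14,0.48,0],[-0.14,0.48,0],[-0.14,0.48,0],[-0.14,0.48,0],[-0.14,0.48,0],[-0.14,0.48,0],[-0.14,0.48,0],[-0.14,0.48,0],[-0.14,0.48,0],[-0.14,0.48,0],[-0.14,0.48,0],[-0.14,0.48,0],[-0.14,0.48,0],[-0.08,0.32,0],[0,0,0],[0,0,0]], twist=[0,0,0,0,0,0,0,0,0,0,0,0,0,0,0,0,0,0,0,0], fingers=[4,4,4,4,4,4,4,4,4,4,4,4,4,4,4,4,4,4,4,4])

```text
time_s: 20.02
eef_pos: [575.4, 121.4, 297.4]
orientation: [-0.023, 1.0, -0.0, -0.0]
contact_force: [1.2, -0.1, -2.1]
gripper_width: 0.107
```

Run:
```python
from h import *
go([574.2,122,210])
for n in("side","top"):
    im,d=arm.snapshot(n); np.savez(f"pics/{n}6.npz",im=im,d=d)
im,d,P=load("side",6)
cv2.imwrite("pics/s6c.png",cv2.resize(im[130:300,220:380,::-1],None,fx=3.5,fy=3.5,interpolation=cv2.INTER_CUBIC))
h=cv2.cvtColor(im,cv2.COLOR_RGB2HSV).astype(int)
q=P[(abs(P[...,1]-122)<25)&(abs(P[...,0]-574)<75)&(P[...,2]>205)&(P[...,2]<282)&(h[...,2]>120)]
print(len(q),np.percentile(q,[1,50,99],axis=0).round(1).tolist())
```

```text
t 20.02 tcp [575.4 121.4 297.4] psi 1.6176 zax [-0. -0. -1.] F [ 1.2 -0.1 -2.1] w 9.1 j [ 0.07  0.32  0.24  1.49 -0.    0.02]
units to [574.2, 122, 210] : [0.019 0.011 1.457]
459 [[524.8, 116.6, 218.4], [575.4, 126.6, 247.2], [632.6, 132.3, 281.4]]
```

View pics/s6c.png

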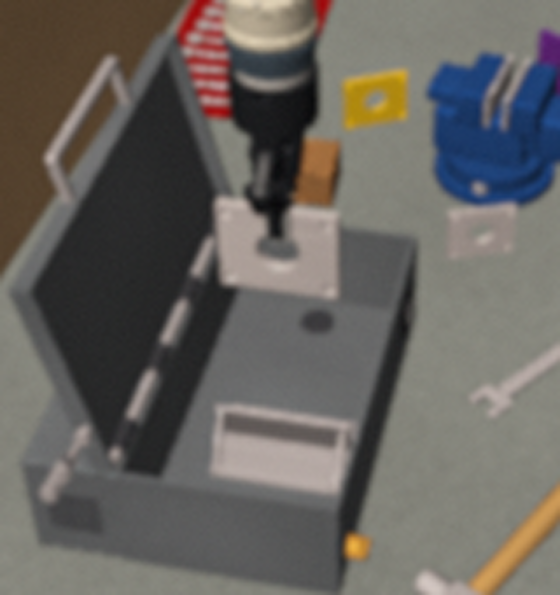

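The cover hangs level above the tub at crop ~(278,250), with its bottom corners at (222,285) and (338,298). I check its centring along the rack in this same view.

Run:
```python
from h import *
im,d,P=load("side",6)
f,cx,cy,p,A=K("side")
n=np.array([-np.sin(.047),np.cos(.047),0]); p0=np.array([575.4,121.4,0])+n*5
def pl(x,y):
    u,v=220+(x+.5)/3.5-.5,130+(y+.5)/3.5-.5
    r=A@np.array([(u-cx)/f,(v-cy)/f,1]); return p+r*((p0-p)@n)/(r@n)
for c in((215,197),(340,212),(222,285),(338,298)): print(pl(*c).round(1))
# depth based: per row extents
h=cv2.cvtColor(im,cv2.COLOR_RGB2HSV).astype(int)
mk=((abs((P-p0)@n)<9)&(abs(P[...,0]-575)<75)&(P[...,2]>205)&(P[...,2]<315)&(h[...,2]>110)).astype(np.uint8)
k,l,s,c=cv2.connectedComponentsWithStats(mk); i=1+np.argmax(s[1:,4]); print(s[i])
v,u=np.where(l==i); 
for vv in range(v.min(),v.max()+1,3):
    uu=u[v==vv]; print(vv,uu.min(),uu.max())
```

```text
[632.3 129.1 317.3]
[520.2 123.8 318.9]
[632.5 129.1 214.6]
[523.3 124.  218.7]
[281 186  36  29 700]
186 282 283
189 281 306
192 282 316
195 282 316
198 282 316
201 282 316
204 283 316
207 283 316
210 283 316
213 304 316
```

Run:
```python
from h import *
im,d,P=load("top",6)
cv2.imwrite("pics/t6c.png",cv2.resize(im[90:230,220:370,::-1],None,fx=4,fy=4,interpolation=cv2.INTER_CUBIC))
im,d,P=load("side",6)
cv2.imwrite("pics/s6p.png",cv2.resize(im[180:220,275:325,::-1],None,fx=14,fy=14,interpolation=cv2.INTER_CUBIC))
```

```text
(no output)
```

View pics/s6p.png

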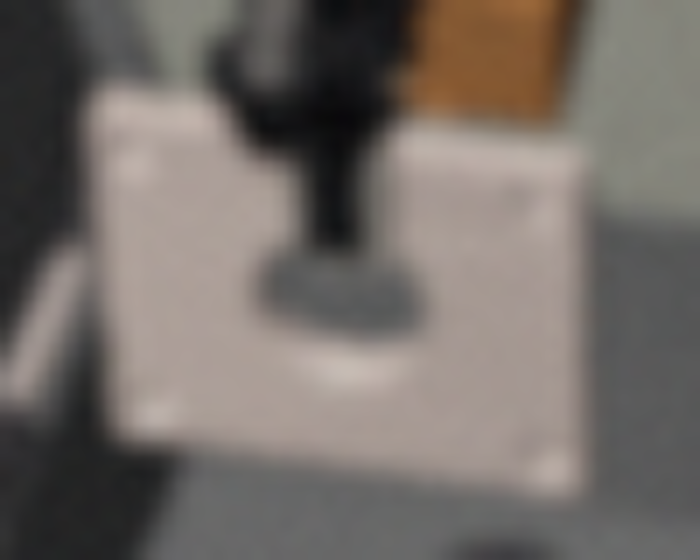

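View pics/t6c.png

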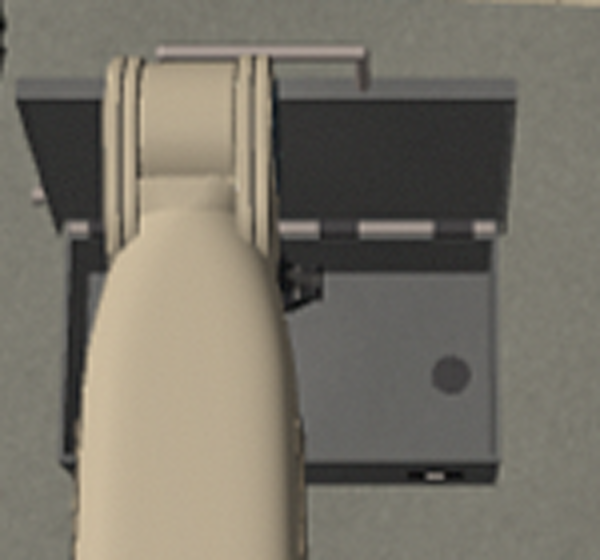

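Measured with the same camera, the cover's centre sits ~2.5 mm too far +x of the rack centre. I correct that while lowering to about 12 mm above the trough.

Call:
carry_out(dp=[[0.048,0.022,0.2],[0,0,0.4],[0,0,0.4],[0,0,0.4],[0,0,0.4],[0,0,0.4],[0,0,0.3],[0,0,0.25],[0,0,0.2],[0,0,0],[0,0,0]], twist=[0,0,0,0,0,0,0,0,0,0,0], fingers=[4,4,4,4,4,4,4,4,4,4,4])

```text
time_s: 21.5
eef_pos: [573.0, 122.9, 121.0]
orientation: [-0.024, 1.0, 0.0, 0.0]
contact_force: [-0.6, -0.0, -1.9]
gripper_width: 0.105
```

Run:
```python
from h import *
go([572.5,122.8,107.5])
im,d=arm.snapshot("side"); np.savez("pics/side7.npz",im=im,d=d)
cv2.imwrite("pics/s7c.png",cv2.resize(im[215:290,255:345,::-1],None,fx=8,fy=8,interpolation=cv2.INTER_CUBIC))
```

```text
t 21.5 tcp [573.  122.9 121. ] psi 1.6179 zax [ 0.001  0.    -1.   ] F [-0.6 -0.  -1.9] w 8.9 j [ 0.07  0.38 -0.13  1.06  0.    0.02]
units to [572.5, 122.8, 107.5] : [ 0.009 -0.001  0.224]
```

View pics/s7c.png

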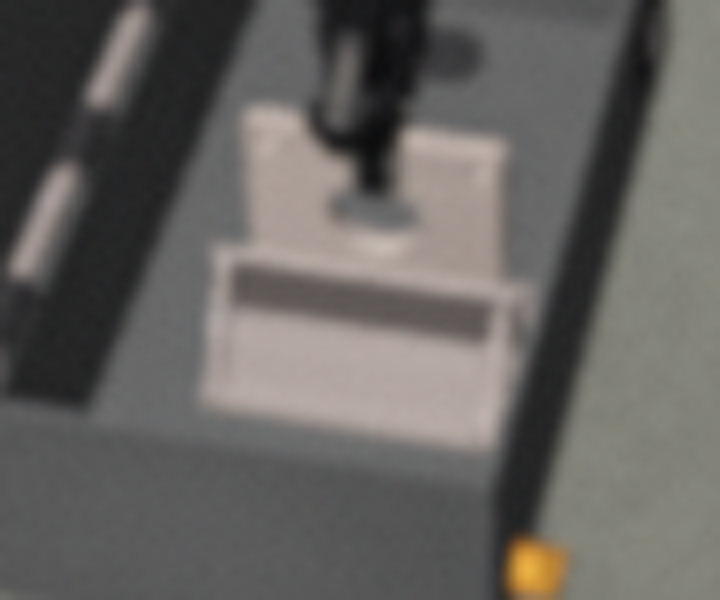

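The cover is poised behind the back (crop ~(375,190)), with its ends inside the rack's. I lower in small steps, watching the force.

Call:
carry_out(dp=[[0.008,0,0.08],[0,0,0.06],[0,0,0.04],[0,0,0.03],[0,0,0]], twist=[0,0,0,0,0], fingers=[4,4,4,4,4])

```text
time_s: 22.18
eef_pos: [572.2, 122.8, 107.7]
orientation: [-0.024, 1.0, -0.0, -0.0]
contact_force: [-0.7, 0.5, -2.9]
gripper_width: 0.105
```

Call:
carry_out(dp=[[0,0,0.02],[0,0,0.015],[0,0,0]], twist=[0,0,0], fingers=[4,4,4])

```text
time_s: 22.55
eef_pos: [572.3, 122.9, 107.2]
orientation: [-0.024, 1.0, 0.0, 0.001]
contact_force: [-3.5, -0.4, 10.6]
gripper_width: 0.112
```

Touchdown at TCP z 107.2, just where the rack base should be. I ease off 1 mm and slide +y to feel for the back's foot.

Call:
carry_out(dp=[[0,0,-0.03],[0,0.025,0],[0,0.025,0],[0,0,0]], twist=[0,0,0,0], fingers=[4,4,4,4])

```text
time_s: 23.05
eef_pos: [572.1, 126.0, 107.3]
orientation: [-0.024, 1.0, 0.0, -0.0]
contact_force: [0.2, 0.4, -2.9]
gripper_width: 0.108
```

Call:
carry_out(dp=[[0,0.02,0],[0,0.02,0],[0,0,0]], twist=[0,0,0], fingers=[4,4,4])

```text
time_s: 23.42
eef_pos: [572.0, 127.3, 107.4]
orientation: [-0.023, 1.0, -0.001, -0.0]
contact_force: [0.1, -5.2, -3.3]
gripper_width: 0.104
```

I feel the back's foot at y ≈ 127.3, which puts the rack origin at 149.3 against 149.8 seen. Now I settle the foot, loosen the grip to a cage and let the fingers tip the cover back gently.

Call:
carry_out(dp=[[0,-0.025,0],[0,0,0.015],[0,0,0],[0,0.03,0],[0,0.04,0],[0,0.03,0],[0,0,0],[0,0,-0.1],[0,0,-0.06],[0,0,0]], twist=[0,0,0,0,0,0,0,0,0,0], fingers=[4,4,4,16,20,24,24,24,24,24], force=20)

```text
time_s: 24.68
eef_pos: [572.0, 132.7, 116.8]
orientation: [-0.024, 1.0, 0.0, 0.0]
contact_force: [0.4, -0.3, -0.0]
gripper_width: 0.281
```

Run:
```python
from h import *
st()
im,d=arm.snapshot("side"); np.savez("pics/side8.npz",im=im,d=d)
cv2.imwrite("pics/s8c.png",cv2.resize(im[215:290,255:345,::-1],None,fx=8,fy=8,interpolation=cv2.INTER_CUBIC))
```

```text
t 24.68 tcp [572.  132.7 116.8] psi 1.6178 zax [ 0.001  0.    -1.   ] F [ 0.4 -0.3 -0. ] w 24.0 j [ 0.09  0.38 -0.13  1.06  0.    0.04]
```

View pics/s8c.png

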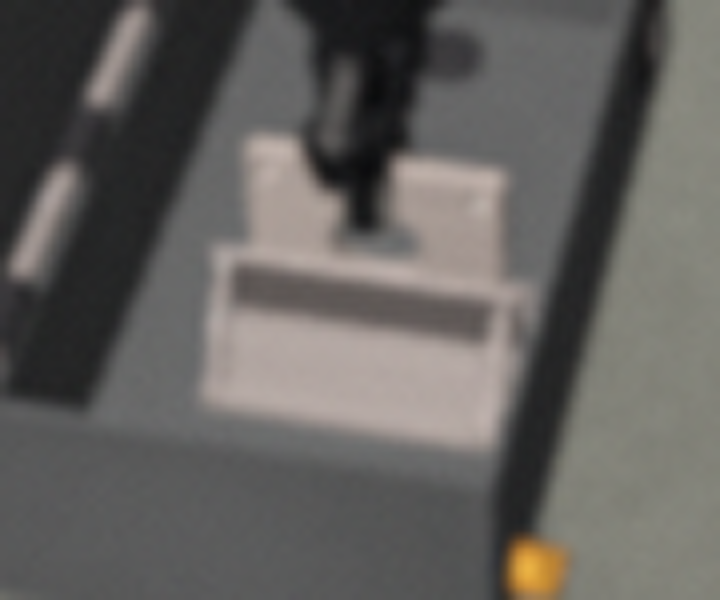

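The cover stands upright in the trough between the loose fingers (top edge at crop ~(375,160)), weight off the gripper. Now I tip it back.

Call:
carry_out(dp=[[0,0.06,0],[0,0.06,0],[0,0.06,0],[0,0.06,0],[0,0.06,0],[0,0.06,0],[0,0.06,0],[0,0.04,0],[0,0,0],[0,0,0]], twist=[0,0,0,0,0,0,0,0,0,0], fingers=[24,24,24,24,24,24,24,24,24,24])

```text
time_s: 25.98
eef_pos: [570.5, 160.2, 116.2]
orientation: [-0.024, 1.0, -0.0, 0.0]
contact_force: [0.9, -0.2, -1.2]
gripper_width: 0.28
```

Run:
```python
from h import *
st()
im,d=arm.snapshot("side"); np.savez("pics/side9.npz",im=im,d=d)
cv2.imwrite("pics/s9c.png",cv2.resize(im[215:290,255:345,::-1],None,fx=8,fy=8,interpolation=cv2.INTER_CUBIC))
```

```text
t 25.98 tcp [570.5 160.2 116.2] psi 1.6179 zax [ 0. -0. -1.] F [ 0.9 -0.2 -1.2] w 23.9 j [ 0.13  0.39 -0.12  1.06 -0.    0.09]
```

View pics/s9c.png

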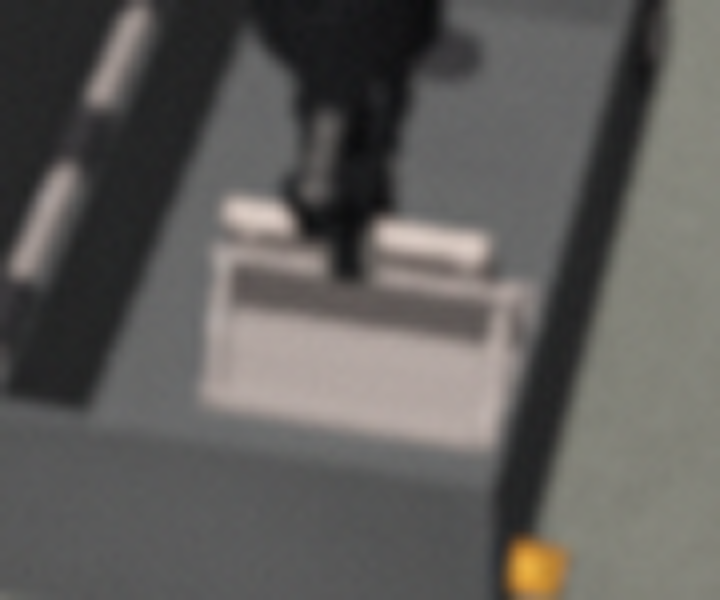

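The cover is leaning back on the rack (top edge crop ~(360,235)). I open a little more and withdraw straight up, then move well clear to look.

Call:
carry_out(dp=[[0,0,0],[0,0,0],[0,0,-0.1],[0,0,-0.2],[0,0,-0.4],[0,0,-0.5],[0,0,-0.5],[0,0,-0.5],[0,-0.3,-0.5],[0,-0.5,0],[0,-0.5,0],[0,-0.5,0],[0,-0.5,0],[0,-0.5,0],[0,-0.5,0],[0,-0.5,0],[0,-0.5,0],[0,0,0]], twist=[0,0,0,0,0,0,0,0,0,0,0,0,0,0,0,0,0,0], fingers=[30,32,32,32,32,32,32,32,32,32,32,32,32,32,32,32,32,32])

```text
time_s: 28.28
eef_pos: [582.6, -99.1, 278.8]
orientation: [-0.022, 1.0, -0.0, 0.0]
contact_force: [-0.3, 0.3, -0.1]
gripper_width: 0.375
```

Run:
```python
from h import *
st()
for n in("side","top"):
    im,d=arm.snapshot(n); np.savez(f"pics/{n}10.npz",im=im,d=d)
im,d,P=load("side",10)
cv2.imwrite("pics/s10c.png",cv2.resize(im[215:290,255:345,::-1],None,fx=8,fy=8,interpolation=cv2.INTER_CUBIC))
cv2.imwrite("pics/s10.png",im[:,:,::-1])
im,d,P=load("top",10)
cv2.imwrite("pics/t10c.png",cv2.resize(im[160:210,255:310,::-1],None,fx=12,fy=12,interpolation=cv2.INTER_CUBIC))
```

```text
t 28.27 tcp [582.6 -99.1 278.8] psi 1.6154 zax [ 0.001 -0.    -1.   ] F [-0.3  0.3 -0.1] w 32.1 j [-0.31  0.32  0.2   1.45 -0.   -0.36]
```

View pics/s10c.png

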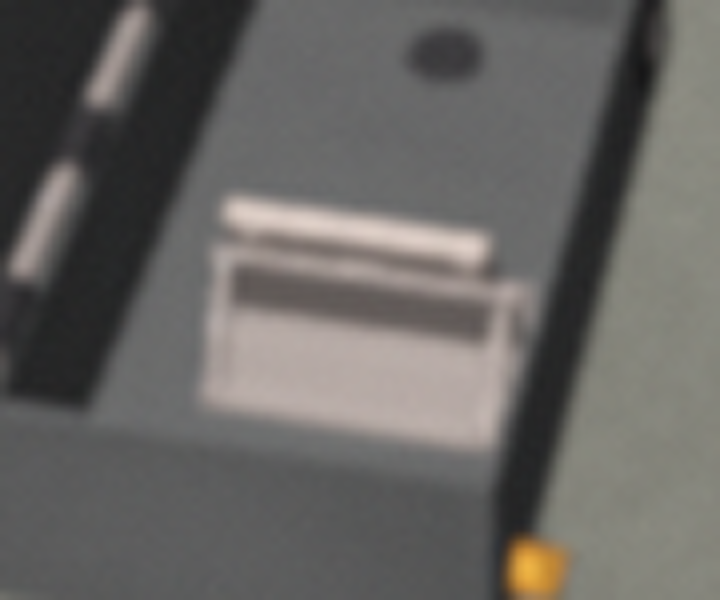

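View pics/t10c.png

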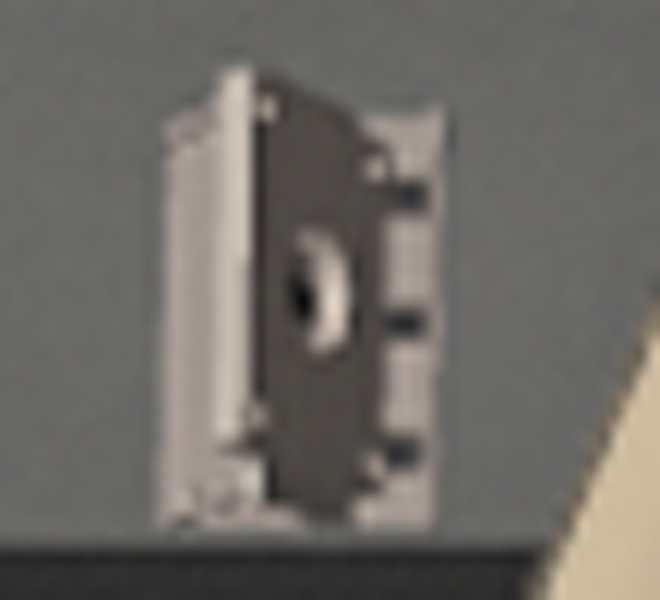

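View pics/s10.png

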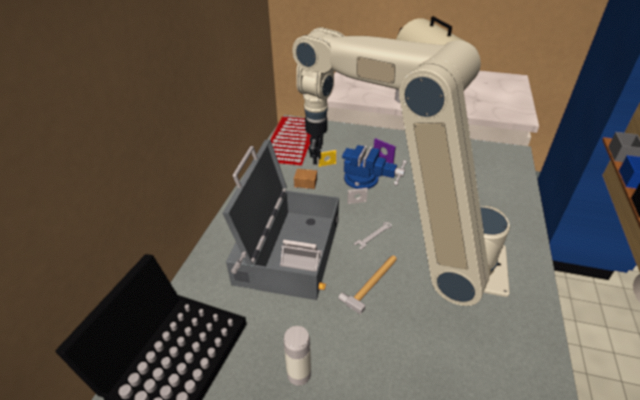

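Run:
```python
from h import *
T=lambda x,y:(255+(x+.5)/12-.5,160+(y+.5)/12-.5)
S=lambda x,y:(255+(x+.5)/8-.5,215+(y+.5)/8-.5)
c,s=np.cos(.047),np.sin(.047)
def rk(p): d=p[:2]-[573.5,149.5]; return np.array([c*d[0]+s*d[1],-s*d[0]+c*d[1]]).round(1)
def L(nm,n,f,a,b,z):
    A=rk(ray(n,*f(*a),z));B=rk(ray(n,*f(*b),z)); print(nm,A,B,"mid",(A+B)/2,"len",np.linalg.norm(A-B).round(1))
L("top -y corner T","top",T,(256,70),(250,440),118)
L("top +y corner T","top",T,(222,75),(213,440),114)
L("foot -y T","top",T,(385,158),(380,485),33)
L("lip T","top",T,(443,105),(435,525),39)
L("top -y corner S","side",S,(224,196),(492,234),118)
L("top +y corner S","side",S,(226,226),(488,266),114)
L("rack S","side",S,(215,245),(530,290),86)
for n in("side","top"):
    im,d,P=load(n,10); h=cv2.cvtColor(im,cv2.COLOR_RGB2HSV)
    q=P[(P[...,0]>500)&(P[...,0]<640)&(P[...,1]>110)&(P[...,1]<200)&(P[...,2]>105)&(P[...,2]<130)]
    print(n,len(q),np.array([rk(a) for a in np.percentile(q,[2,50,98],axis=0)]).tolist(),np.median(q[:,2]))
im,d,P=load("top",10)
q=P[(P[...,0]>525)&(P[...,0]<620)&(P[...,1]>120)&(P[...,1]<165)&(P[...,2]>45)&(P[...,2]<112)]
r=np.array([rk(a) for a in q]); k=np.polyfit(q[:,2],r[:,1],1); print("tilt",np.degrees(np.arctan(k[0])),len(q))
# bystanders compare t0 vs t10
for n in("side","top"):
    a=load(n,0)[0].astype(int);b=load(n,10)[0].astype(int); 
    for nm,x in dict(can=(500,500,100),hammer=(311,155,20),carton=(685,-295,50),spanner=(395,0,5)).items():
        u,v=proj(n,x)[0].astype(int); print(n,nm,u,v,abs(a[v-12:v+13,u-12:u+13]-b[v-12:v+13,u-12:u+13]).mean().round(2))
```

```text
top -y corner T [54.7  7.6] [-55.6   7.1] mid [-0.45  7.35] len 110.3
top +y corner T [54.2 17.9] [-54.8  18.1] mid [-0.3 18. ] len 109.0
foot -y T [ 50.2 -24.2] [-51.7 -24.3] mid [ -0.75 -24.25] len 101.9
lip T [ 65.3 -42. ] [-65.1 -41.4] mid [  0.1 -41.7] len 130.4
top -y corner S [57.1  7.8] [-56.2   6.4] mid [0.45 7.1 ] len 113.3
top +y corner S [52.8 20.6] [-57.7  20.6] mid [-2.45 20.6 ] len 110.5
rack S [63.6  6.2] [-71.5   4.3] mid [-3.95  5.25] len 135.1
side 127 [[-51.7, 7.3], [-3.4, 13.2], [52.6, 17.0]] 115.68462244125851
top 133 [[-56.0, 3.2], [-2.7, 10.0], [51.6, 15.3]] 113.89259061392977
tilt 20.426843113928545 253
side can 288 338 8.43
side hammer 376 276 7.25
side carton 306 173 8.05
side spanner 359 242 7.69
top can 176 197 1.04
top hammer 273 258 34.53
top carton 403 160 1.13
top spanner 318 237 40.36
```

The cover leans flush and centred. Its top edge is at rack y ≈ 7–18 (8.2–17.5 expected), its foot at -24 (-26 expected), and its tilt is ≈ 20–22°. The gripper is clear, so I hand in.

Run:
```python
from h import *
st(); print(arm.job_done())
```

```text
t 28.38 tcp [582.5 -97.3 278.8] psi 1.6172 zax [ 0.001  0.    -1.   ] F [-0.2  1.   0.1] w 32.2 j [-0.31  0.32  0.2   1.44  0.   -0.35]
the job is handed in; nothing more can be done
None
```

The cover is in the drain rack, leaning back and centred, and the hood stands wide open; I handed the job in at 28.4 s.

- **Hood:** I gripped its bar and swung it to about 1.24 rad, past the dead point, then let go. The spring carried it wide open, and it was still open in the last picture.
- **Cover:** I lifted the larger grey plate straight out of the vise and turned it to the rack. I lowered it until I felt the rack base and the foot of the back, then tipped it back inside the loosened fingers and withdrew upward.

**Last checks:**
- **Centring:** the cover is centred on the rack to about 1 mm in the top view. The side view read 0.5 to -2.5 mm on the cover, but put the rack itself about 4 mm off centre, so it is less exact.
- **Lean:** a depth fit gave 20.4°, a little under the rack's 22°. The edge positions match it lying flush: top edge at rack y ≈ 7–18 mm, foot in the toe at about -24 mm.
- **Bystanders:** the can and carton were unchanged in the top view. The arm hid the hammer and spanner there. In the side view the picture difference at all four spots was about 7–8 and even, which I took for noise. I saw no contact with any of them.
- **Forces:** every reading I took was under about 15 N.

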